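Hang the deep rinsing basket on the draining hook

ROBOT

A 7-joint arm with a two-finger parallel gripper is mounted at the origin on the work surface. World frame = base frame: x ahead of the robot, y to its left, z up, the work surface at z = 0. Lengths are in m, angles in rad, forces in N, time in s.
With the tool pointing down it reaches from about 0.4 to 0.85 m from the base axis. Payload 10.4 kg.
Tool frame: the origin (TCP) lies on the front face of the gripper's body, between the roots of the fingers; the fingertips stand 73 mm ahead of it and the grasp point (between the pads) lies manip.hold_point_z ahead of it (manip.hold_point_z is the distance from the TCP to the grasp point, in m); y points along the fingers, z is the direction in which the jaws open and shut, and the axes are right-handed (so a half turn about y gives the same grasp; the last joint's range is limited). The gripper opens to 85 mm and grips with 20 to 120 N. Pads are 22 mm wide; open, the fingers measure 114 mm over their backs; the gripper's body (76 mm by 85 mm) begins 54 mm behind the grasp point. The pads swing forward as they close: fully open they stand 13 mm farther back than shut.
Start: joints at [-1.234, 0.332, -0.065, 1.46, 0.022, 1.35, -0.088], TCP at [0.22, 0.585, 0.304] pointing down, gripper open.
Joint ranges: [-2.6, 2.6], [-0.5, 2.12], [-1.47, 1.34], [0.16, 2.42], [-1.27, 4.41], [0.06, 2.06], [-2.6, 2.6]. Speed limits (rad/s): [2.22, 2.22, 2.79, 2.79, 3.14, 3.14, 3.14].

INTERFACE

Orientations are given as a unit quaternion [x, y, z, w].
In Python, from workcell import manip gives the robot as it stands.
- The arm moves only by the tool arm_command, never from a script. Its argument "targets" is a list of rows, each a list of 5 numbers: the shift along the tool's x, y, z in cm, then the turn about the tool's y in rad, then the opening in per cent of the stroke, from 0 (shut) to 100 (fully open). A call has 1 to 10 rows; each row is the pose to reach, as a shift and turn from the pose commanded when the call began, along the tool's axes at that moment; what a row does not reach only later rows make up. A row lasts 1/12 s, in which the tool goes at most 41.7 mm and 7.16 degrees, less where a joint would pass 70% of its speed; a pose out of reach is approached as far as the arm can. A call with a gripper value outside its range is refused whole. The fingers move at their own pace and stop on an object; "squeeze" is the grip in N (left out, the last holds). Time passes only in rows, so rows that repeat a pose let the fingers close. It gives the time, the measured TCP pose, the force and the opening at its end, in the units of the state.
- manip.get_obs(): the state, without advancing time (a new reading comes with each control period).
- manip.camera(name): name is "side" or "top" or "wrist"; returns the picture (384x512x3 uint8, red, green, blue); there is no depth.
- manip.camera_params(name): a dict with "fx", "fy", "cx", "cy" (pixels), "origin" and "attitude" of the camera in the world. Camera axes: x right, y down, z forward; pixel columns grow to the right and rows downward; lengths in m; the calibration is good to about 2 mm. The wrist camera is an equidistant fisheye: a pixel r from the principal point sees the ray r / f radians off the axis. A picture is of the moment at which its call begins: read the wrist's pose just before it. camera_params takes no time and is no camera call; for the wrist camera it gives the pose at the moment of the call.
- manip.hand_in(): hands the job in, once; it reports no verdict.
The state is a dict: "clock": time; "joint_pos": joint angles; "joint_velocities": joint speeds; "tau": joint torques, N m; "position": TCP position; "ee_rot": TCP orientation; "ft_force": force on the tool from outside, world axes, zero at the start; "torque": the same for the moment, N m; "grip_width": opening from 0.0 (shut) to 1.0 (fully open).
Only numpy, scipy, OpenCV 4.12 (cv2) and the standard library are available. Lean on these libraries where they do the work, as an engineer would, in place of code of your own. Each camera call takes 0.05 s, during which the arm holds its last target. There are 200 camera calls.

TASK

Of the two steel wire rinsing baskets on the lab bench, take the deeper one and hang it by its handle on the hook of the draining stand, the crossbar of the handle resting on the hook's arm between the upturned lip and the rod, so that it hangs level and still. Leave the shallow basket where it stands.

Things in the scene. Friction and masses are not known exactly. Their poses are not given: they have to be found in the camera images.
- deep_grip (a point): Centre of the black grip block (44 high, 18 along y, 26 along x; all mm) on the crossbar of the DEEPER basket, the one to hang: loose steel wire, body 70 x 70, 70 high, total 173, 0.15-0.31 kg. This point is 151 above its underside. z up; a half turn about z is the same. Pinch the block from above, fingers closing along y, so that they clear the hook's lip when opened.
- deep_bar (a point): Middle of the underside of the deep basket's flat crossbar (76 long along y, 12 wide, 4 thick), 26 straight below the grip block's centre, 125 above the basket's underside; same axes. The bar stands on rigid uprights at y = -36 and +36; below it, down to the basket's rim, is an open window 55 high, 70 wide, through which the hook goes along x. This spot rests on the hook.
- shallow_grip (a point): Centre of the same grip block on the SHALLOW basket: same handle and 70 x 70 body, but only 35 high, total 138; this point is 116 above its underside. To be left alone. It stands on the other side of the stand from the deep basket.
- hook_seat (a point): Middle of the top face of the fixed stand's flat hook arm, 220 above the bench. Hook points along -x (to the robot, turned up to 23 degrees), y across, z up. Arm 16 wide, 5 thick; lip at x = -35 to -39 rises 18 above the face; rod (16 wide) and clamp (30 long, 26 wide) at x = +90 rise 25 and 7 above it. Below only a 14 high dish and base. The crossbar goes across the arm here.
Mind the look-alikes: they are no part of the job. Leave any purple look-alike of the part that bears deep_grip alone.

How it is judged:
By the outcome, as a careful person would: the job done as asked, in the order asked, and still so for the second after the job is handed in, with the robot touching nothing.
It also fails if it takes over 48 s, if anything falls off the work surface, if the arm or the gripper's body presses on something with over 40 N, if the wrist force passes 120 N, or if a joint passes its speed limit or range.

## Working session

There is one attempt and no reset: what is moved stays moved. The work goes in short steps, Python scripts to look and compute and a tool call to move; the robot and the scene stay as the last step left them, time stands still between calls to the robot, and variables do not carry over. Pictures are saved under pics/ and viewed, and the job is handed in when it is done.

Besides the shell and the picture viewer there is one more tool, called after "Emit:" as name([rows], argument=value, ...), one row to a line, values as JSON. arm_command: Moves the arm, as the interface text tells. Its arguments: {"type":"object","properties":{"targets":{"type":"array","items":{"type":"array","items":{"type":"number"}}},"squeeze":{"type":"number"}},"required":["targets"]}

```bash
mkdir -p pics; ls; python3 - <<'E'
from workcell import manip
import cv2
o=manip.get_obs()
for k in o: print(k,o[k])
print(manip.hold_point_z)
for n in ("side","top","wrist"):
    print(n,manip.camera_params(n))
    cv2.imwrite(f"pics/{n}0.png",manip.camera(n)[:,:,::-1])
E
```

```text
pics
clock 0.0
joint_pos [-1.23361656  0.33289448 -0.06468188  1.4609525   0.02161061  1.34990212
 -0.0884902 ]
joint_velocities [ 0.00051123  0.00104395 -0.0008269  -0.00154134 -0.00282281  0.00034359
 -0.00094705]
tau [ 2.23440488e-04 -6.25434566e+01  4.93224571e-02 -3.91621721e+01
  1.61947135e-02  9.69738874e-03 -2.29200202e-05]
position [0.21995872 0.58472085 0.30309636]
ee_rot [ 0.69620991 -0.12657372  0.12644776 -0.69518474]
ft_force [-0.68868229  0.66314291 -0.42498101]
torque [ 0.0125258  -0.00287695  0.00309575]
grip_width 1.0009072039665747
0.0539
side {'fx': 373.77101901546115, 'fy': 373.77101901546115, 'cx': 257.7436606187029, 'cy': 185.9809671541636, 'origin': array([ 0.20068024, -0.56743855,  0.95640752]), 'attitude': array([ 0.9139508 , -0.22114662,  0.08852635, -0.32855928])}
top {'fx': 352.4110422333174, 'fy': 352.4110422333174, 'cx': 257.7426292076047, 'cy': 186.76971815401834, 'origin': array([0.35989655, 0.02887699, 0.95422663]), 'attitude': array([-0.6989679 ,  0.70881961, -0.06176173,  0.07213957])}
wrist {'fx': 297.3186396354542, 'fy': 297.3186396354542, 'cx': 250.2403780361435, 'cy': 193.49013603720715, 'origin': array([0.14432478, 0.61296411, 0.3729634 ]), 'attitude': array([0.8114832 , 0.56210937, 0.09013747, 0.13192157])}
```

View pics/side0.png

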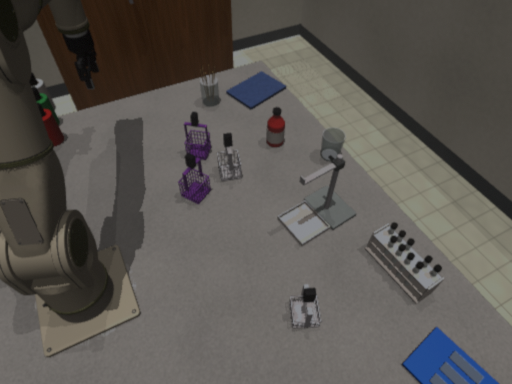

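View pics/top0.png

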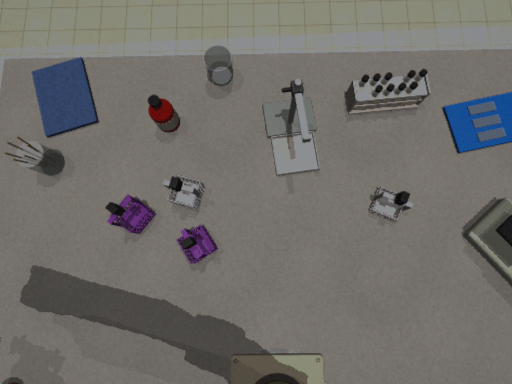

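View pics/wrist0.png

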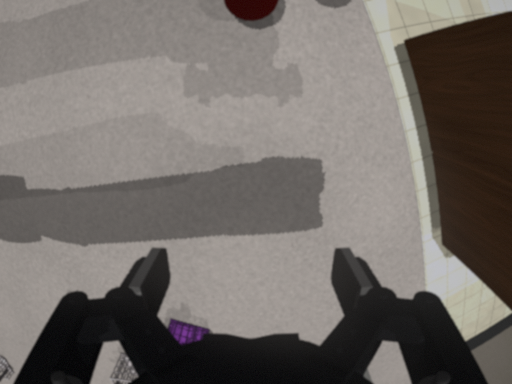

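The side view shows two steel baskets, at (229,155) and (305,305), and purple ones at (197,140) and (193,180). In the top view the steel ones are at (183,190) and (388,203). I'll enlarge the crops to see which is deeper.

```bash
cat > h.py <<'E'
import numpy as np, cv2
from workcell import manip
from scipy.spatial.transform import Rotation as R
def ray(n,uv,P=None):
    P=P or manip.camera_params(n); Rm=R.from_quat(P['attitude']).as_matrix()
    d=Rm@np.array([(uv[0]-P['cx'])/P['fx'],(uv[1]-P['cy'])/P['fy'],1.]); return P['origin'],d/np.linalg.norm(d)
def plane(n,uv,z):
    o,d=ray(n,uv); return o+d*(z-o[2])/d[2]
def tri(a,b):
    (o1,d1),(o2,d2)=ray('side',a),ray('top',b)
    s=np.linalg.lstsq(np.c_[d1,-d2],o2-o1,rcond=None)[0]
    p,q=o1+s[0]*d1,o2+s[1]*d2; return (p+q)/2,np.linalg.norm(p-q)
def crop(im,x,y,w,h,k): return cv2.resize(im[y:y+h,x:x+w],None,fx=k,fy=k,interpolation=cv2.INTER_CUBIC)
E
python3 - <<'E'
from h import *
s,t=cv2.imread('pics/side0.png'),cv2.imread('pics/top0.png')
a=np.hstack([crop(s,195,120,64,64,6),crop(s,275,270,64,64,6)])
b=np.hstack([crop(t,150,160,64,64,6),crop(t,358,172,64,64,6)])
cv2.imwrite('pics/bas.png',cv2.resize(np.vstack([a,b]),(600,600)))
a=crop(s,270,140,100,110,6);b=crop(t,250,70,80,110,6)
cv2.imwrite('pics/hook.png',cv2.resize(np.hstack([a,b]),(800,489)))
E
```

```text
(no output)
```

View pics/bas.png

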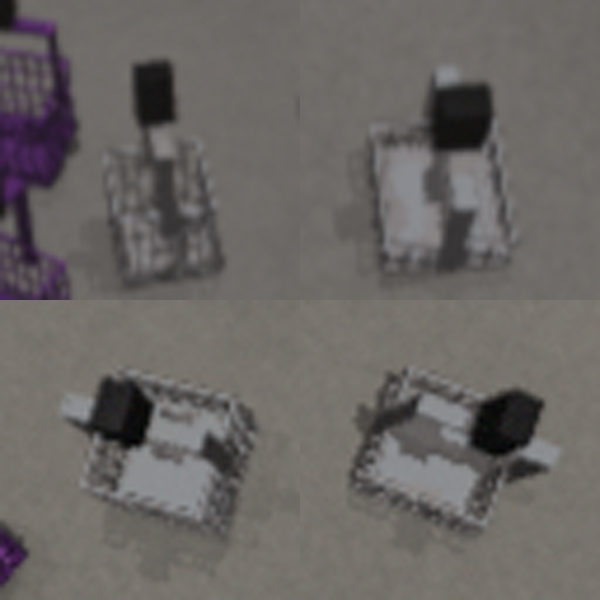

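View pics/hook.png

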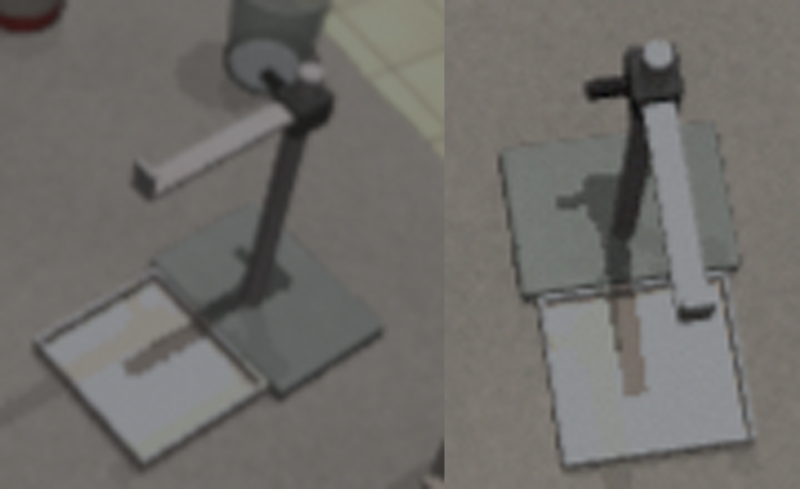

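```bash
python3 - <<'E'
from h import *
s,t=cv2.imread('pics/side0.png'),cv2.imread('pics/top0.png')
def blk(im,x,y,w,h):
    m=(im[y:y+h,x:x+w].max(2)<45).astype(np.uint8)
    n,l,st,c=cv2.connectedComponentsWithStats(m); i=1+st[1:,4].argmax(); return c[i]+[x,y],st[i]
A=blk(s,217,128,20,24),blk(t,165,172,22,24)
B=blk(s,298,282,22,24),blk(t,390,186,22,24)
for a,b in (A,B): print(a,b,tri(a[0],b[0]))
# bodies: base corner in top
f=lambda p:( (p[0]-444)/4.444+250,p[1]/4.444+70)
g=lambda p:( p[0]/4.444+270,p[1]/4.444+140)
P={k:plane('top',f(v),.22) for k,v in dict(L0=(681,298),R0=(711,293),L1=(645,108),R1=(678,103)).items()}
for k in P: print(k,P[k])
a=(P['L0']+P['R0'])/2;b=(P['L1']+P['R1'])/2
d=b-a;print(a,b,np.linalg.norm(d),np.degrees(np.arctan2(d[1],d[0])))
print('side: lip bottom edges, clamp',plane('side',g((160,195)),.22),plane('side',g((290,118)),.22))
# lip top centre tri
print('liptop',tri(g((147,175)),f((697,311))))
print('rodtop',tri(g((313,72)),f((657,53))))
E
```

```text
(array([227.45744681, 139.63829787]), array([ 7,  6,  8, 13, 94], dtype=int32)) (array([175.58333333, 183.98484848]), array([  4,   5,  13,  15, 132], dtype=int32)) (array([0.52475573, 0.23142758, 0.15009697]), np.float64(0.001631667286551565))
(array([308.68666667, 294.88      ]), array([  5,   7,  13,  13, 150], dtype=int32)) (array([401.38732394, 197.96478873]), array([  5,   6,  15,  13, 142], dtype=int32)) (array([ 0.48906189, -0.30367387,  0.11487879]), np.float64(0.001224315817977517))
L0 [ 0.60952076 -0.06176182  0.22      ]
R0 [ 0.61181957 -0.07651851  0.22      ]
L1 [ 0.70958015 -0.04740765  0.22      ]
R1 [ 0.71193758 -0.06402935  0.22      ]
[ 0.61067017 -0.06914016  0.22      ] [ 0.71075886 -0.0557185   0.22      ] 0.10098458972180925 7.637666577806951
side: lip bottom edges, clamp [ 0.60962743 -0.07929109  0.22      ] [ 0.71289084 -0.06305053  0.22      ]
liptop (array([ 0.60272934, -0.06897612,  0.22909812]), np.float64(0.005896655979398801))
rodtop (array([ 0.73052081, -0.05259782,  0.24088518]), np.float64(0.003775914309097647))
```

Left basket grip height triangulates to 0.150 m, so it is the deep one (151 expected). The right one comes to 0.115 m, so it is the shallow one (116 expected). The crops agree: the left body is visibly taller. Next: basket yaw and the approach numbers.

```bash
cat >> h.py <<'E'
def go(p,yaw,o=None):
    "shift (cm) in tool axes and turn about tool y to put TCP at p, jaw axis along basket y (yaw deg of basket x)"
    o=o or manip.get_obs(); T=R.from_quat(o['ee_rot']); M=T.as_matrix()
    j=np.array([-np.sin(np.radians(yaw)),np.cos(np.radians(yaw)),0])
    sols=[]
    for s in (1,-1):
        z=s*j; y=np.array([0,0,-1.]); x=np.cross(y,z)
        rv=(T.inv()*R.from_matrix(np.c_[x,y,z])).as_rotvec(); sols.append(rv)
    rv=min(sols,key=lambda r:abs(r[1]))
    print('shift cm',(M.T@(np.array(p)-o['position'])*100).round(2),'turn',rv.round(3),'| pos',o['position'].round(4),'jaw',M[:,2].round(3),'down',M[:,1].round(3),'F',o['ft_force'].round(1),'g',round(o['grip_width'],3),'t',o['clock'])
E
python3 - <<'E'
from h import *
t=cv2.imread('pics/top0.png')
# rim edges of the deep body in 600-px mosaic -> top pixel, rim at z=.07
f=lambda p:(150+p[0]/300*64,160+(p[1]-300)/300*64)
a,b=plane('top',f((122,375)),.07),plane('top',f((250,407)),.07)
c,d=plane('top',f((85,490)),.07),plane('top',f((222,530)),.07)
for u,v in((a,b),(c,d)):
  e=u-v; print(u,v,np.linalg.norm(e),np.degrees(np.arctan2(-e[0],e[1])))
go([.525,.231,.303],-15)
E
```

```text
[0.56129756 0.25132094 0.07      ] [0.54220753 0.18039208 0.07      ] 0.07345292033604008 -15.063817124170281
[0.49759029 0.2694906  0.07      ] [0.4746372  0.19442071 0.07      ] 0.07850053023287551 -17.001338843582
shift cm [ 41.     0.06 -22.38] turn [ 0.001 -0.098  0.   ] | pos [0.22   0.5848 0.3033] jaw [ 0.352  0.936 -0.001] down [-0.    -0.001 -1.   ] F [-1.  -0.   0.3] g 1.001 t 0.15
```

Emit:
arm_command([
  [10, 0, -5.5, -0.02, 100],
  [20, 0, -11, -0.04, 100],
  [30, 0, -16.5, -0.06, 100],
  [41, 0, -22.4, -0.08, 100],
  [41, 0, -22.4, -0.08, 100],
  [41, 0, -22.4, -0.08, 100],
  [41, 0, -22.4, -0.08, 100],
  [41, 0, -22.4, -0.08, 100],
  [41, 0, -22.4, -0.08, 100],
  [41, 0, -22.4, -0.08, 100],
])

```text
clock: 0.98
position: [0.4928, 0.2674, 0.3039]
ee_rot: [-0.7, 0.099, -0.099, 0.7]
ft_force: [0.5, 1.1, -0.1]
grip_width: 1.004
```

Emit:
arm_command([
  [0, 0, 0, 0, 100],
  [0, 0, 0, 0, 100],
  [0, 0, 0, 0, 100],
  [0, 0, 0, 0, 100],
])

```text
clock: 1.32
position: [0.491, 0.2706, 0.3037]
ee_rot: [-0.7, 0.098, -0.098, 0.7]
ft_force: [-0.4, -0.3, -0.4]
grip_width: 1.0
```

```bash
python3 - <<'E'
from h import *
go([.525,.231,.303],-16)
P=manip.camera_params('wrist');print(P)
w=manip.camera('wrist')[:,:,::-1]; s=manip.camera('side')[:,:,::-1]
cv2.imwrite('pics/w1.png',w); cv2.imwrite('pics/m1.png',np.hstack([cv2.resize(w,(400,300)),cv2.resize(s,(400,300))]))
cv2.imwrite('pics/w1.png',cv2.resize(w,(800,600),interpolation=cv2.INTER_CUBIC))
E
```

```text
shift cm [ 4.36  0.07 -2.87] turn [-0.     0.002 -0.001] | pos [0.491  0.2706 0.3037] jaw [0.274 0.962 0.   ] down [-0.001  0.    -1.   ] F [-0.4 -0.3 -0.4] g 1.0 t 1.3167
{'fx': 297.3186396354542, 'fy': 297.3186396354542, 'cx': 250.2403780361435, 'cy': 193.49013603720715, 'origin': array([0.41327472, 0.29239384, 0.373531  ]), 'attitude': array([0.78782306, 0.59492697, 0.09575318, 0.1273894 ])}
```

View pics/w1.png

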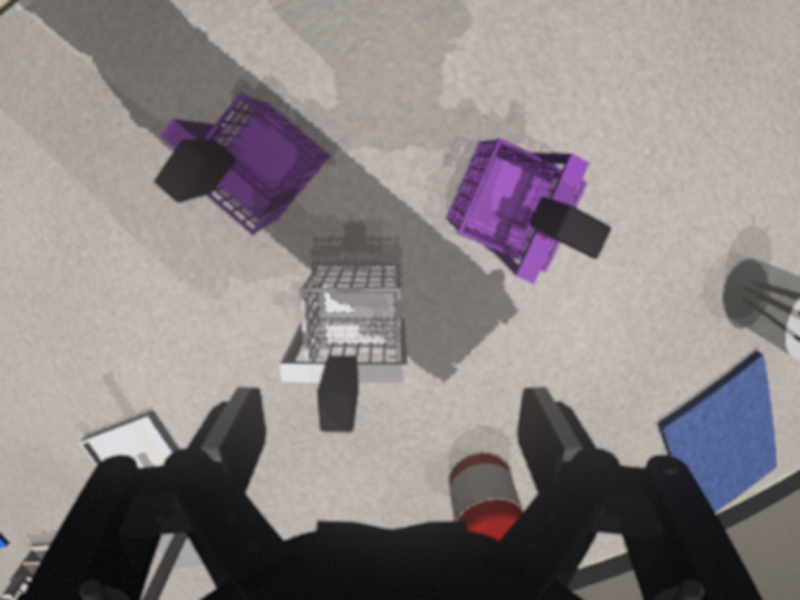

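The wrist view shows the steel basket upright, with its bar horizontal in the picture at (283..404,373). Jaw yaw is therefore right. The block is at (339,393), and the purple baskets at (240,165) and (525,210) are clear of it. I'll finish the approach and check the centring.

Emit:
arm_command([
  [2, 0, -1.4, 0, 100],
  [4.4, 0, -2.9, 0, 100],
  [4.4, 0, -2.9, 0, 100],
  [4.4, 0, -2.9, 0, 100],
  [4.4, 0, -2.9, 0, 100],
])

```text
clock: 1.83
position: [0.5256, 0.2303, 0.3038]
ee_rot: [-0.7, 0.098, -0.098, 0.7]
ft_force: [-1.1, 0.8, -0.6]
grip_width: 1.001
```

```bash
cat >> h.py <<'E'
def wray(uv,P):
    a=np.array([(uv[0]-P['cx'])/P['fx'],(uv[1]-P['cy'])/P['fy']]); r=np.linalg.norm(a)
    d=np.r_[a/r*np.sin(r),np.cos(r)] if r else np.array([0,0,1.])
    return R.from_quat(P['attitude']).apply(d)
def wpix(p,P):
    d=R.from_quat(P['attitude']).inv().apply(np.array(p)-P['origin']); d/=np.linalg.norm(d)
    r=np.arccos(d[2]); e=d[:2]/np.linalg.norm(d[:2])*r; return np.array([e[0]*P['fx']+P['cx'],e[1]*P['fy']+P['cy']])
def wplane(uv,z,P):
    d=wray(uv,P); return P['origin']+d*(z-P['origin'][2])/d[2]
E
python3 - <<'E'
from h import *
go([.525,.231,.303],-16)
P=manip.camera_params('wrist')
w=manip.camera('wrist')[:,:,::-1]
cv2.imwrite('pics/w2.png',cv2.resize(w,(800,600),interpolation=cv2.INTER_CUBIC))
for z in (.173,.151,.129): print(z,(wpix([.525,.231,z],P)*800/512).round(1))
np.save('P.npy',P,allow_pickle=True)
E
```

```text
shift cm [-0.07  0.08  0.05] turn [-0.     0.001 -0.001] | pos [0.5256 0.2303 0.3038] jaw [0.275 0.961 0.   ] down [-0.  0. -1.] F [-1.1  0.8 -0.6] g 1.001 t 1.8333
0.173 [393.  329.8]
0.151 [392.9 313.8]
0.129 [392.7 300.3]
```

View pics/w2.png

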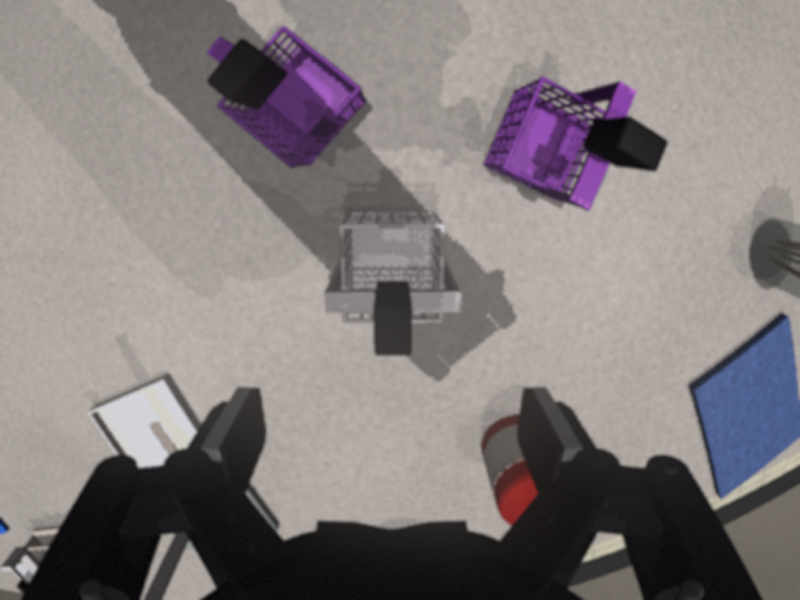

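The bar at row 300 and the block at column 393 match the predicted projections (392.7, 300), so the pose is confirmed. Descending and grasping.

Emit:
arm_command([
  [0, 2.5, 0, 0, 100],
  [0, 5, 0, 0, 100],
  [0, 7.5, 0, 0, 100],
  [0, 8.6, 0, 0, 100],
  [0, 9.6, 0, 0, 100],
  [0, 9.6, 0, 0, 100],
  [0, 9.6, 0, 0, 100],
  [0, 9.6, 0, 0, 100],
])

```text
clock: 2.55
position: [0.5267, 0.2297, 0.2093]
ee_rot: [-0.7, 0.098, -0.099, 0.701]
ft_force: [0.5, -1.4, 0.8]
grip_width: 1.0
```

Emit:
arm_command([
  [0, 0, 0, 0, 60],
  [0, 0, 0, 0, 30],
  [0, 0, 0, 0, 10],
  [0, 0, 0, 0, 5],
  [0, 0, 0, 0, 5],
  [0, 0, 0, 0, 5],
  [0, 0, 0, 0, 5],
  [0, 0, 0, 0, 5],
  [0, 0, 0, 0, 5],
  [0, 0, 0, 0, 5],
], squeeze=50)

```text
clock: 3.38
position: [0.5262, 0.2294, 0.208]
ee_rot: [-0.7, 0.099, -0.099, 0.7]
ft_force: [0.0, 1.5, -0.2]
grip_width: 0.205
```

```bash
python3 - <<'E'
from h import *
go([.5,-.083,.336],7.5)
w=manip.camera('wrist')[:,:,::-1]
cv2.imwrite('pics/w3.png',w)
E
```

```text
shift cm [  6.1  -12.81 -30.74] turn [-0.    -0.411  0.   ] | pos [0.5262 0.2294 0.208 ] jaw [0.276 0.961 0.   ] down [ 0.  0. -1.] F [ 0.   1.5 -0.2] g 0.205 t 3.3833
```

View pics/w3.png

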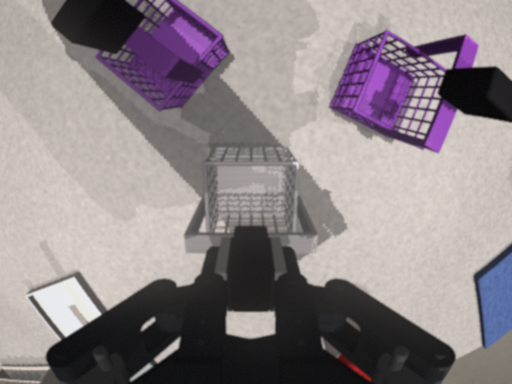

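The fingers hold the block at (250,270); an opening of 17 mm matches the 18 mm block. Lifting.

Emit:
arm_command([
  [0, -0.6, 0, 0, 5],
  [0, -1.8, 0, 0, 5],
  [0, -3.4, 0, 0, 5],
  [0, -5.2, 0, 0, 5],
  [0, -7, 0, 0, 5],
  [0, -8.8, 0, 0, 5],
  [0, -10.6, 0, 0, 5],
  [0, -12, 0, 0, 5],
  [0, -12.8, 0, 0, 5],
  [0, -12.8, 0, 0, 5],
])

```text
clock: 4.27
position: [0.5267, 0.2293, 0.3383]
ee_rot: [-0.699, 0.098, -0.1, 0.701]
ft_force: [0.3, 0.3, -1.9]
grip_width: 0.207
```

Emit:
arm_command([
  [0.4, 0, -2, -0.03, 5],
  [1, 0, -5, -0.07, 5],
  [1.6, 0, -8, -0.11, 5],
  [2.2, 0, -11, -0.15, 5],
  [2.8, 0, -14, -0.19, 5],
  [3.4, 0, -17, -0.23, 5],
  [4, 0, -20, -0.27, 5],
  [4.6, 0, -23, -0.31, 5],
  [5.2, 0, -26, -0.35, 5],
  [5.6, 0, -28, -0.38, 5],
])

```text
clock: 5.1
position: [0.5017, -0.0587, 0.3352]
ee_rot: [0.706, 0.035, -0.036, -0.706]
ft_force: [1.0, -0.9, -2.3]
grip_width: 0.202
```

```bash
python3 - <<'E'
from h import *
go([.5,-.083,.336],7.5)
E
```

```text
shift cm [-0.41 -0.07 -2.4 ] turn [ 0.    -0.031 -0.001] | pos [ 0.5017 -0.0587  0.3352] jaw [-0.099  0.995 -0.001] down [-0.001 -0.001 -1.   ] F [ 1.  -0.9 -2.3] g 0.202 t 5.1
```

Emit:
arm_command([
  [-0.2, -0.1, -1.2, -0.015, 5],
  [-0.4, -0.1, -2.4, -0.03, 5],
  [-0.4, -0.1, -2.4, -0.03, 5],
  [-0.4, -0.1, -2.4, -0.03, 5],
  [-0.4, -0.1, -2.4, -0.03, 5],
])

```text
clock: 5.52
position: [0.501, -0.0786, 0.3364]
ee_rot: [-0.705, -0.046, 0.046, 0.706]
ft_force: [0.5, 1.2, -2.9]
grip_width: 0.197
```

```bash
python3 - <<'E'
from h import *
go([.5,-.083,.336],7.5)
P=manip.camera_params('wrist')
w=manip.camera('wrist')[:,:,::-1]; s=manip.camera('side')[:,:,::-1]; t=manip.camera('top')[:,:,::-1]
cv2.imwrite('pics/w4.png',cv2.resize(w,(800,600),interpolation=cv2.INTER_CUBIC))
cv2.imwrite('pics/st4.png',np.hstack([crop(s,200,120,180,180,2),crop(t,210,60,180,180,2)]))
c,sn=np.cos(np.radians(7.5)),np.sin(np.radians(7.5))
for x,z in((-37,.238),(0,.22),(75,.22),(90,.245)):
    p=[.639+x/1e3*c,-.065+x/1e3*sn,z]; print(x,(wpix(p,P)*800/512).round(1))
E
```

```text
shift cm [-0.16  0.04 -0.43] turn [-0.001 -0.    -0.001] | pos [ 0.501  -0.0786  0.3364] jaw [-0.13   0.991  0.001] down [-0.001  0.    -1.   ] F [ 0.5  1.2 -2.9] g 0.197 t 5.5167
-37 [383.  537.4]
0 [384.1 556.6]
75 [385.1 621.5]
90 [384.9 660.4]
```

View pics/w4.png

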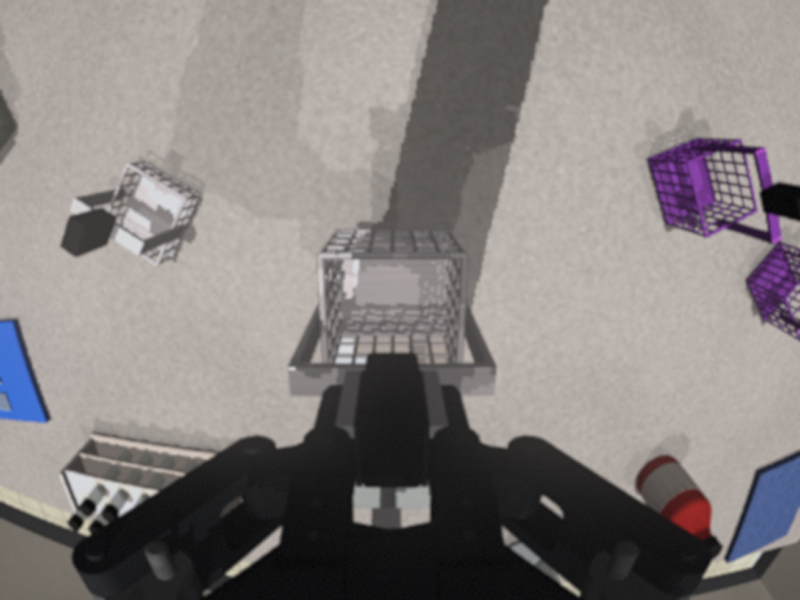

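View pics/st4.png

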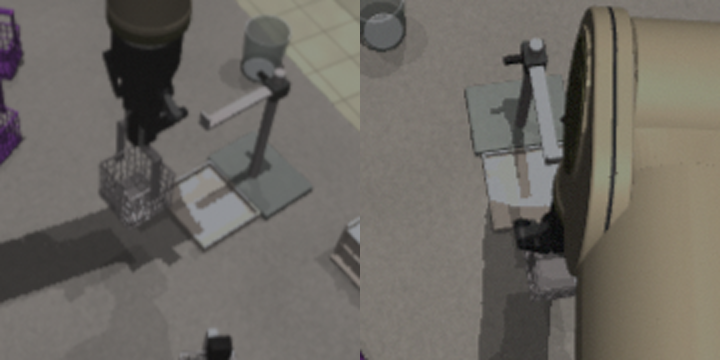

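The side view shows the basket held upright in front of the hook. At the wrist the window lies across the hook's line, and the shallow basket is untouched at (150,215). I'll move sideways by 4 mm, then advance.

Emit:
arm_command([
  [-0.1, 0, -0.2, 0, 5],
  [-0.1, 0, -0.4, 0, 5],
  [1, 0, -0.4, 0, 5],
  [2, 0, -0.4, 0, 5],
  [3, 0, -0.4, 0, 5],
  [4, 0, -0.4, 0, 5],
  [5, 0, -0.4, 0, 5],
  [6, 0, -0.4, 0, 5],
  [6, 0, -0.4, 0, 5],
  [6, 0, -0.4, 0, 5],
])

```text
clock: 6.5
position: [0.5615, -0.0757, 0.3364]
ee_rot: [0.706, 0.046, -0.046, -0.705]
ft_force: [-0.1, -0.3, -2.7]
grip_width: 0.207
```

```bash
python3 - <<'E'
from h import *
go([.639,-.065,.336],7.5)
P=manip.camera_params('wrist')
w=manip.camera('wrist')[:,:,::-1]; s=manip.camera('side')[:,:,::-1]; t=manip.camera('top')[:,:,::-1]
cv2.imwrite('pics/st5.png',np.hstack([crop(s,230,120,130,130,3),crop(t,230,60,130,130,3)]))
E
```

```text
shift cm [7.82 0.04 0.06] turn [ 0.    -0.001 -0.001] | pos [ 0.5615 -0.0757  0.3364] jaw [-0.13   0.992 -0.   ] down [-0.001 -0.    -1.   ] F [-0.1 -0.3 -2.7] g 0.207 t 6.5
```

View pics/st5.png

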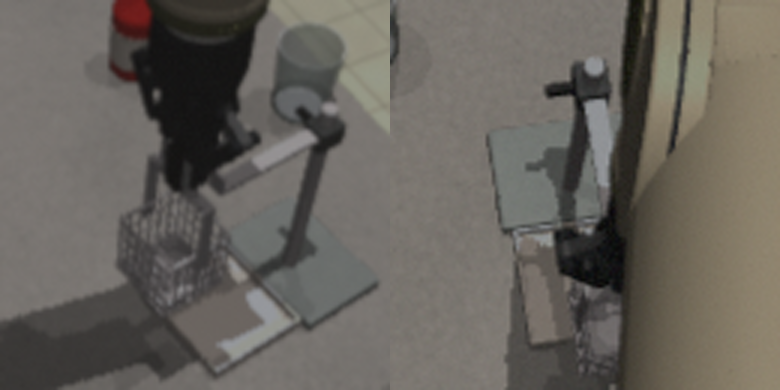

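The side view shows the lip at (217,185), still ahead of the fingers, with the window between the uprights (152,180) and (205,235) facing it. Advancing.

Emit:
arm_command([
  [0.6, 0, 0, 0, 5],
  [1.4, 0, 0, 0, 5],
  [2.2, 0, 0, 0, 5],
  [3, 0, 0, 0, 5],
  [3.8, 0, 0, 0, 5],
  [4, 0, 0, 0, 5],
  [4, 0, 0, 0, 5],
])

```text
clock: 7.23
position: [0.6014, -0.0704, 0.3364]
ee_rot: [0.706, 0.046, -0.046, -0.705]
ft_force: [0.0, -0.3, -2.7]
grip_width: 0.199
```

Emit:
arm_command([
  [0.6, 0, 0, 0, 5],
  [1.4, 0, 0, 0, 5],
  [2.2, 0, 0, 0, 5],
  [3, 0, 0, 0, 5],
  [3.5, 0, 0, 0, 5],
  [3.8, 0, 0, 0, 5],
  [3.8, 0, 0, 0, 5],
  [3.8, 0, 0, 0, 5],
])

```text
clock: 7.9
position: [0.6385, -0.0658, 0.3367]
ee_rot: [0.706, 0.046, -0.046, -0.706]
ft_force: [-0.4, 0.2, -2.3]
grip_width: 0.206
```

```bash
python3 - <<'E'
from h import *
go([.639,-.065,.303],7.5)
w=manip.camera('wrist')[:,:,::-1]; s=manip.camera('side')[:,:,::-1]
cv2.imwrite('pics/st6.png',np.hstack([crop(s,250,100,130,150,3),cv2.resize(crop(w,170,150,170,180,2),(390,450))]))
E
```

```text
shift cm [0.06 3.37 0.07] turn [ 0.    -0.001 -0.   ] | pos [ 0.6385 -0.0658  0.3367] jaw [-0.13   0.992 -0.   ] down [-0. -0. -1.] F [-0.4  0.2 -2.3] g 0.206 t 7.9
```

View pics/st6.png

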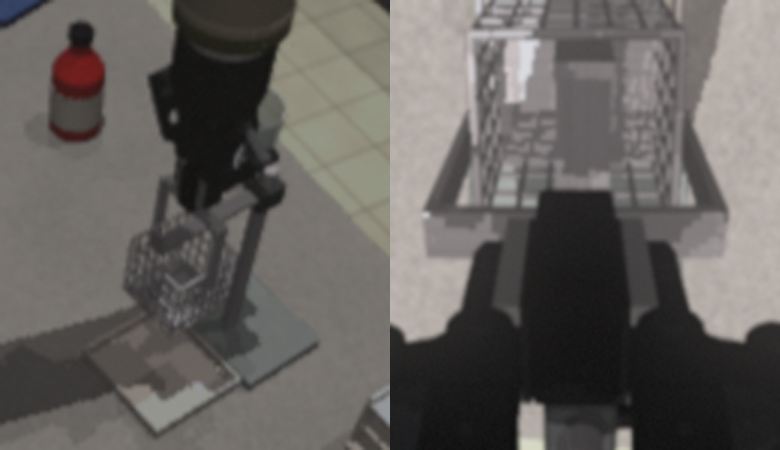

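The side view shows the arm running through the window, with the lip at (165,240) on the robot's side. In the wrist view the arm and lip (585,110) are centred on the block (577). Lowering.

Emit:
arm_command([
  [0, 0.5, 0, 0, 5],
  [0, 1.1, 0, 0, 5],
  [0, 1.7, 0, 0, 5],
  [0, 2.2, 0, 0, 5],
  [0, 2.6, 0, 0, 5],
  [0, 2.9, 0, 0, 5],
  [0, 2.9, 0, 0, 5],
  [0, 2.9, 0, 0, 5],
])

```text
clock: 8.67
position: [0.6384, -0.0657, 0.3078]
ee_rot: [-0.706, -0.046, 0.046, 0.706]
ft_force: [-0.8, 0.0, -2.3]
grip_width: 0.201
```

Emit:
arm_command([
  [0, 0.1, 0, 0, 5],
  [0, 0.2, 0, 0, 5],
  [0, 0.3, 0, 0, 5],
  [0, 0.3, 0, 0, 5],
  [0, 0.3, 0, 0, 5],
])

```text
clock: 9.08
position: [0.6384, -0.0657, 0.3049]
ee_rot: [-0.706, -0.046, 0.046, 0.706]
ft_force: [0.6, -0.5, -3.1]
grip_width: 0.2
```

Not in contact yet (force still about −2.5 N, the basket's weight). Continuing in small steps.

Emit:
arm_command([
  [0, 0.1, 0, 0, 5],
  [0, 0.15, 0, 0, 5],
  [0, 0.2, 0, 0, 5],
  [0, 0.2, 0, 0, 5],
  [0, 0.2, 0, 0, 5],
])

```text
clock: 9.5
position: [0.6385, -0.0657, 0.303]
ee_rot: [-0.706, -0.046, 0.046, 0.706]
ft_force: [-0.6, -0.6, -1.4]
grip_width: 0.203
```

```bash
python3 - <<'E'
from h import *
go([.639,-.065,.303],7.5)
w=manip.camera('wrist')[:,:,::-1]; s=manip.camera('side')[:,:,::-1]
cv2.imwrite('pics/st7.png',np.hstack([crop(s,280,130,80,100,5),cv2.resize(crop(w,170,150,170,180,2),(390,500))]))
E
```

```text
shift cm [ 0.06 -0.    0.06] turn [-0.    -0.001  0.   ] | pos [ 0.6385 -0.0657  0.303 ] jaw [-0.13   0.992  0.   ] down [ 0.  0. -1.] F [-0.6 -0.6 -1.4] g 0.203 t 9.5
```

View pics/st7.png

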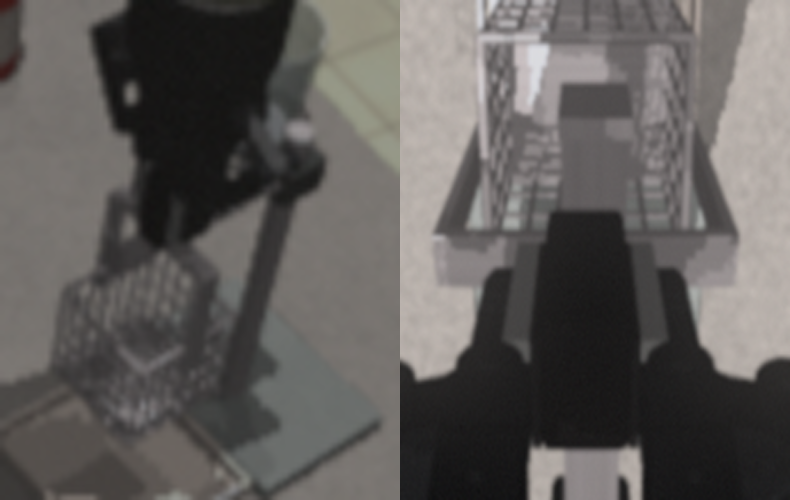

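The wrist view shows the lip (595,100) and arm inside the window, and the bar (centre 587) about 1.5 mm off the arm's centreline. I'll nudge it over while lifted slightly, then lower to contact.

Emit:
arm_command([
  [0, -0.2, 0, 0, 5],
  [0, -0.2, 0.1, 0, 5],
  [0, -0.2, 0.15, 0, 5],
  [0, -0.1, 0.15, 0, 5],
  [0, 0, 0.15, 0, 5],
  [0, 0.05, 0.15, 0, 5],
  [0, 0.1, 0.15, 0, 5],
  [0, 0.1, 0.15, 0, 5],
  [0, 0.1, 0.15, 0, 5],
  [0, 0.1, 0.15, 0, 5],
])

```text
clock: 10.43
position: [0.6383, -0.0641, 0.3029]
ee_rot: [-0.705, -0.046, 0.046, 0.706]
ft_force: [-3.6, 0.7, 6.2]
grip_width: 0.203
```

```bash
python3 - <<'E'
from h import *
go([.639,-.065,.303],7.5)
E
```

```text
shift cm [ 0.06 -0.01 -0.1 ] turn [-0.    -0.001  0.001] | pos [ 0.6383 -0.0641  0.3029] jaw [-0.13   0.992  0.   ] down [ 0.001  0.001 -1.   ] F [-3.6  0.7  6.2] g 0.203 t 10.4333
```

Contact: +6 N, so the bar is seated. I'll back off 0.5 mm and open gently.

Emit:
arm_command([
  [0, -0.03, 0, 0, 5],
  [0, -0.05, 0, 0, 5],
  [0, -0.05, 0, 0, 15],
  [0, -0.05, 0, 0, 25],
  [0, -0.05, 0, 0, 30],
  [0, -0.05, 0, 0, 40],
  [0, -0.05, 0, 0, 50],
  [0, -0.05, 0, 0, 60],
  [0, -0.05, 0, 0, 60],
  [0, -0.05, 0, 0, 60],
], squeeze=20)

```text
clock: 11.27
position: [0.6383, -0.0642, 0.3023]
ee_rot: [-0.706, -0.046, 0.046, 0.706]
ft_force: [0.2, 0.4, 0.6]
grip_width: 0.599
```

```bash
python3 - <<'E'
from h import *
go([.639,-.065,.303],7.5)
w=manip.camera('wrist')[:,:,::-1]; s=manip.camera('side')[:,:,::-1]
cv2.imwrite('pics/st8.png',np.hstack([crop(s,280,130,80,100,5),cv2.resize(crop(w,170,150,170,180,2),(390,500))]))
E
```

```text
shift cm [ 0.06 -0.07 -0.09] turn [-0.    -0.001 -0.   ] | pos [ 0.6383 -0.0642  0.3023] jaw [-0.13   0.992  0.   ] down [-0.  0. -1.] F [0.2 0.4 0.6] g 0.599 t 11.2667
```

View pics/st8.png

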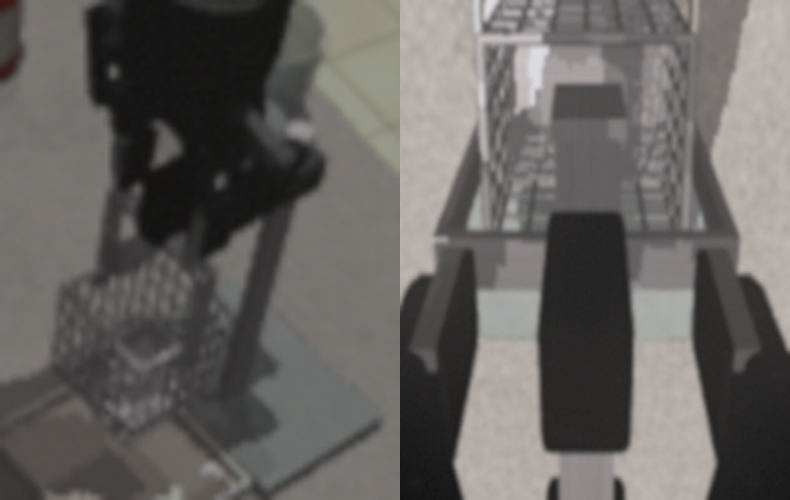

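Released. The basket hangs centred on the arm (bar centre 587, arm 588) and the fingers are free of the block. Retreating upward.

Emit:
arm_command([
  [0, -0.5, 0, 0, 60],
  [0, -1.5, 0, 0, 60],
  [0, -3, 0, 0, 60],
  [0, -5, 0, 0, 60],
  [0, -7, 0, 0, 60],
  [0, -9, 0, 0, 60],
  [0, -11, 0, 0, 60],
  [0, -12, 0, 0, 60],
  [0, -12, 0, 0, 60],
  [0, -12, 0, 0, 60],
])

```text
clock: 12.2
position: [0.6383, -0.0643, 0.4224]
ee_rot: [0.706, 0.046, -0.046, -0.706]
ft_force: [-0.2, 0.8, 0.1]
grip_width: 0.603
```

Emit:
arm_command([
  [-2, 0, 0, 0, 60],
  [-5, 0, 2, 0, 60],
  [-8, 0, 5, 0, 60],
  [-11, 0, 8, 0, 60],
  [-14, 0, 12, 0, 60],
  [-15, 0, 16, 0, 60],
  [-15, 0, 20, 0, 60],
  [-15, 0, 20, 0, 60],
  [-15, 0, 20, 0, 60],
  [-15, 0, 20, 0, 60],
])

```text
clock: 13.03
position: [0.4633, 0.1147, 0.4213]
ee_rot: [0.706, 0.046, -0.047, -0.705]
ft_force: [0.1, -0.4, -0.3]
grip_width: 0.6
```

```bash
python3 - <<'E'
from h import *
s=manip.camera('side')[:,:,::-1]; t=manip.camera('top')[:,:,::-1]
go([.639,-.065,.303],7.5)
for i in range(8): s2=manip.camera('side')[:,:,::-1]
print('motion diff', cv2.absdiff(s,s2)[120:250,270:370].max())
cv2.imwrite('pics/st9.png',np.hstack([crop(s2,270,120,100,140,4),crop(t,240,70,100,140,4)]))
cv2.imwrite('pics/st9b.png',s2)
E
```

```text
shift cm [ 15.1   11.86 -19.93] turn [ 0.001 -0.002 -0.001] | pos [0.4638 0.1134 0.4217] jaw [-0.128  0.992 -0.001] down [-0.001 -0.001 -1.   ] F [1.4 0.1 0. ] g 0.605 t 13.1333
motion diff 18
```

View pics/st9.png

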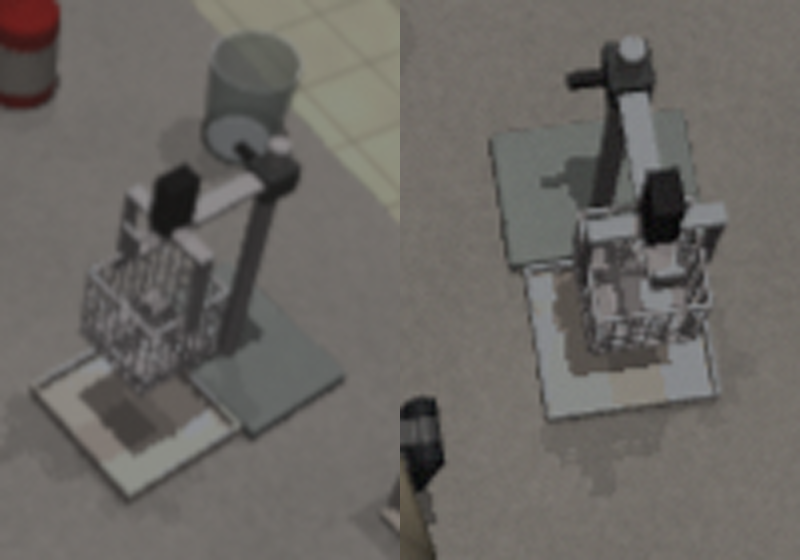

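View pics/st9b.png

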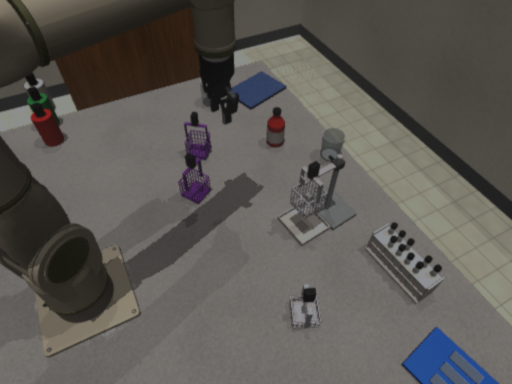

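The basket hangs by its crossbar on the hook. In the side crop the block is at (175,200), upright and clear of the dish, and the shallow basket and purple ones are unmoved. I'll do one height and motion check, then hand in.

```bash
python3 - <<'E'
from h import *
def blk(im,x,y,w,h):
    m=(im[y:y+h,x:x+w].max(2)<50).astype(np.uint8)
    n,l,st,c=cv2.connectedComponentsWithStats(m); i=1+st[1:,4].argmax(); return c[i]+[x,y]
r=[]
for k in range(2):
    s,t=manip.camera('side')[:,:,::-1],manip.camera('top')[:,:,::-1]
    a,b=blk(s,304,158,18,22),blk(t,298,110,16,22); p,e=tri(a,b); print(a,b,p,e); r.append(p)
    for _ in range(6): manip.camera('top')
if abs(r[0][2]-.246)<.008 and np.linalg.norm(r[0]-r[1])<.003: print(manip.hand_in())
E
```

```text
[313.14666667 169.8       ] [305.02298851 121.56896552] [ 0.63648794 -0.06385298  0.24492754] 0.002221270121698734
[313.17449664 169.72483221] [304.97727273 121.51704545] [ 0.63658752 -0.06375286  0.24505107] 0.002278070493733238
the job is handed in; nothing more can be done
None
```

The deeper basket is hanging by its crossbar on the hook, between the lip and the rod, and the job is handed in. I told the two steel baskets apart by grip height: 150 mm measured for the deep one, 115 mm for the shallow one. The deep basket was pinched by its grip block, its window was passed over the lip, and the bar was lowered to contact. I then opened the gripper and moved the arm well clear, about 13 s into the 48 s allowed.

- **Position:** the grip block was last measured at (0.637, -0.064, 0.245), against 0.246 m expected when seated. That is about 2 mm from my estimate of the seat.
- **Still:** two readings about 0.4 s apart differed by less than 0.2 mm.
- **Level:** I judged this by eye from the side and top pictures, where it looked level; I did not measure the tilt angle.
- **Other baskets:** the shallow basket and the purple look-alikes look unmoved in the side view.
- **Forces:** no check failed. The largest contact force reading was about 7 N, when seating the bar.

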